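# Shim the rocking bench scale

### The arm

A 6-joint arm with a two-finger parallel gripper is mounted at the origin on a cart in front of the work surface, level with it; the furniture and walls round the work are solid. World frame = base frame: x ahead of the robot, y to its left, z up, the work surface at z = 0. Lengths are in m, angles in rad, forces in N, time in s.
With the tool pointing down it reaches from about 0.375 to 0.75 m from the base axis. Payload 9 kg.
Tool frame: the origin (TCP) lies between the finger pads; the fingertips stand 14 mm ahead of it and the grasp point (between the pads) lies 5 mm behind it; z points along the fingers, y is the direction in which the jaws open and shut (so a half turn about z gives the same grasp; the last joint's range is limited). The gripper opens to 85 mm and grips with 20 to 120 N. Pads are 22 mm wide; open, the fingers measure 114 mm over their backs; the gripper's body (76 mm by 85 mm) begins 54 mm behind the grasp point. The pads swing forward as they close: fully open they stand 13 mm farther back than shut.
Start: joints at [-1.423, 0.104, 0.097, 1.564, 0, 1.353], TCP at [0.215, -0.56, 0.214] pointing down, gripper open.
Joint ranges: [-2.99, 2.99], [-0.84, 1.86], [-1.1, 1.16], [-1.84, 2.11], [-1.51, 1.56], [-3.14, 3.14]. Speed limits (rad/s): [2.22, 2.22, 2.57, 3.14, 3.14, 3.14].

### API

Orientations are given as a unit quaternion [x, y, z, w].
In Python, from workcell import ctrl gives the robot as it stands. The module is installed in compiled form; this text tells all that it offers.
- The arm moves only by the tool jog_arm, never from a script. Its argument "series" is text: rows parted by semicolons, each of 5 numbers parted by spaces: the opening, from 0 (shut) to 1 (fully open), then the shift along the tool's x, y, z in mm, then the turn about the tool's z in degrees. In form: hand tx ty tz roll; .... A call has 1 to 20 rows; each row shifts and turns the commanded pose from where the row before left it, along the tool's axes as they then stand; what a row does not reach is not made up. A row lasts 1/10 s, in which the tool goes at most 50 mm and 8.59 degrees, less where a joint would pass 70% of its speed; a pose out of reach is approached as far as the arm can. A call with a gripper value outside its range is refused whole. The fingers move at their own pace and stop on an object; "squeeze" is the grip in N (left out, the last holds). Time passes only in rows, so rows that do not move let the fingers close. It gives the time, the measured TCP pose, the force and the opening at its end, in the units of the state.
- ctrl.sense(): the state, without advancing time (a new reading comes with each control period).
- ctrl.get_image(name): name is "scene" or "top" or "wrist"; returns a dict with "image" (384x512x3 uint8, blue, green, red), "intrinsics" (3x3 intrinsics, pixels), "D" ([k1, k2, p1, p2, k3] as OpenCV has them; the pictures are not rectified), "R" (3x3) and "t" (3): a world point X has camera coordinates R X + t; the wrist camera has in their place "hand_eye" (4x4, takes a point from camera to tool coordinates, whose origin is the TCP and whose axes are the flange's). Camera axes: x right, y down, z forward; pixel columns grow to the right and rows downward; lengths in m; the calibration is good to about 2 mm. A picture is of the moment at which its call begins: read the wrist's pose just before it. There is no depth.
- ctrl.finish_job(): hands the job in, once; it reports no verdict.
The state is a dict: "clock": time; "q": joint angles; "joint_velocities": joint speeds; "effort": joint torques, N m; "tool_pos": TCP position; "eef_rot": TCP orientation; "force": force on the tool from outside, world axes, zero at the start; "wrist_torque": the same for the moment, N m; "grip_width": opening from 0.0 (shut) to 1.0 (fully open).
Only numpy, scipy, OpenCV 4.12 (cv2) and the standard library are available. Lean on these libraries where they do the work, as an engineer would, in place of code of your own. Each camera call takes 0.05 s, during which the arm holds its last target. There are 200 camera calls.

### The job

The small bench scale is tipped and rocks because one of its four feet, the near right one, is too short. With the fingertips, push the wedge shim along the table, thin end first, under that foot until the foot stands on the shim's flat top and the scale is level; then press down on the opposite (far left) corner of the scale's top to check that it no longer rocks, and take the hand away. Pick up or lift nothing, leave the scale where it stands, and leave the beaker, the brass weight and the sample jar alone.

Things in the scene. Friction and masses are not known exactly. Their poses are not given: they have to be found in the camera images.
- shim: loose grey plastic wedge shim flat on the table, 120 long (x) x 64 wide (y), 0.12 kg; origin: centre of its underside, +x to its thin end, which starts 10 to 65 mm short of the foot. Along x in mm: thin end 1.2 high at 60, ramp up to 8 high at 12, flat top 8 high from 12 to -20, then the heel block, 20 high, from -20 (a step that stops the foot) to -60
- shim_push (a point): middle of the upright rear face of the shim's heel, where to push it, 12 mm above the table; same axes as the shim. Pushing it under the foot takes 5 to 12 N
- scale: loose white bench scale, 150 x 150 mm, 1.5 kg; flat top 50 up, round steel pan (49 radius) in the middle 58.5 up, underside 25 up, feet at x, y = +-57. Origin: middle of the feet, level with the three good feet's undersides; +x away from the robot within 0.6 rad, +y left. It starts tipped 0.1 rad on to the short foot; level means its z axis upright
- short_foot (a point): lowest point of the scale's near right foot, at (-57, -57) mm of the scale, 8 mm short: a rubber ball end of 14 mm radius; on the table at the start, 8 mm up when it stands on the shim's flat top and the scale is level; axes of the scale
- far_corner (a point): point on the scale's flat white top directly over the far left foot, diagonally opposite the short foot, where to press (some 5 N); 34 mm clear of the pan's edge; 50 mm above the table when the scale is level; axes of the scale
- glass: plastic beaker, 68 diameter x 89 high, a bystander to the left of the work; origin at the centre of its underside
- brass_weight: brass weight, 26 diameter x 28 high, a bystander to the left of the work; origin at the centre of its underside
- sample: screw-lid sample jar, 66 diameter x 92 high, a bystander to the right of the work; origin at the centre of its underside
Mind the look-alikes: they are no part of the job. What is shaped like the shim but turquoise is not meant.

How it is judged:
On the way, in this order (a step that is already met when the one before it is completed fails the run):
1. the short foot stands on the shim's flat top and the scale is level (x of short_foot in the frame of shim between -0.03 and 0.012 m and y of short_foot in the frame of shim between -0.032 and 0.032 m and angle between scale's own z axis and vertical below 0.02 rad), for 0.2 s.
2. the fingers press on the far left corner (over 2 N, within 30 mm) and the scale stays level (contact force between the fingers and scale above 2 N and horizontal distance between the grasp point and far_corner below 0.03 m and height (world z) of the grasp point above 0.05 m and angle between scale's own z axis and vertical below 0.02 rad), for 0.1 s.
At the end, for the whole second after the job is handed in: The short foot rests on the flat top of the shim (its centre between the ramp's upper end and the heel, within the shim's width), the scale is level within 0.02 rad and within 30 mm of where it stood, and both are at rest (all of step 1 and contact force between shim and scale above 0.2 N and distance of scale from where it was at the start of the episode below 0.03 m and linear speed of each of scale, shim below 0.02 m/s); the robot touches nothing.
It fails at once if the shim is lifted off the table (height (world z) of shim above 0.012 m).
It fails at once if the scale is lifted or tipped over (height (world z) of scale above 0.012 m or height (world z) of short_foot above 0.018 m or angle between scale's own z axis and vertical above 0.2 rad).
It fails at once if the scale is shoved out of its place (distance of scale from where it was at the start of the episode above 0.04 m).
It fails at once if a bystander is disturbed (distance of any of glass, brass_weight, sample from where it was at the start of the episode above 0.025 m).
It also fails if it takes over 61 s, if anything falls off the work surface, if the arm or the gripper's body presses on something with over 40 N, if the wrist force passes 120 N, or if a joint passes its speed limit or range.

## Working session

There is one attempt and no reset: what is moved stays moved. The work goes in short steps, Python scripts to look and compute and a tool call to move; the robot and the scene stay as the last step left them, time stands still between calls to the robot, and variables do not carry over. Pictures are saved under pics/ and viewed, about 8 in all and at most 12, crops included, and the job is handed in when it is done.

Besides the shell and the picture viewer there is one more tool, called after "Request:" as name(argument=value, ...), one argument or row to a line, values as JSON. jog_arm: Moves the arm, as the interface text tells. Its arguments: {"type":"object","properties":{"series":{"type":"string"},"squeeze":{"type":"number"}},"required":["series"]}

```bash
mkdir -p pics
cat > h.py <<'E'
import numpy as np, cv2
from workcell import ctrl
def cam(n):
    return ctrl.get_image(n)
def ray(c,uv):
    p=cv2.undistortPoints(np.array(uv,float).reshape(-1,1,2),np.array(c["intrinsics"]),np.array(c["D"])).reshape(-1,2)
    R=np.array(c["R"]);t=np.array(c["t"]).ravel()
    d=np.c_[p,np.ones(len(p))]@R
    return -R.T@t,d
def plane(c,uv,z):
    o,d=ray(c,uv); return o+d*((z-o[2])/d[:,2])[:,None]
def proj(c,X):
    R=np.array(c["R"]);t=np.array(c["t"],float).ravel()
    return cv2.projectPoints(np.array(X,float).reshape(-1,3),cv2.Rodrigues(R)[0],t,np.array(c["intrinsics"]),np.array(c["D"]))[0].reshape(-1,2)
def tri(c1,uv1,c2,uv2):
    o1,d1=ray(c1,uv1);o2,d2=ray(c2,uv2);out=[]
    for a,b in zip(d1,d2):
        s=np.linalg.lstsq(np.c_[a,-b],o2-o1,rcond=None)[0]
        p,q=o1+a*s[0],o2+b*s[1]; out.append(np.r_[(p+q)/2,np.linalg.norm(p-q)])
    return np.array(out)
E
python3 - <<'E'
from h import *
import pickle
s=ctrl.sense();print(s["clock"],s["tool_pos"],s["eef_rot"])
a=cam("scene");b=cam("top");pickle.dump((a,b),open("c0.pkl","wb"))
for n,c in(("scene",a),("top",b)):
    cv2.imwrite(f"pics/{n}0.png",cv2.resize(c["image"],(800,600)));print(n,ray(c,[[256,192]]))
E
```

```text
0.0 [ 0.21457412 -0.55993987  0.2133074 ] [ 9.83320914e-01  1.81877784e-01  1.34401982e-05 -6.72141380e-04]
scene (array([-0.16941816, -0.93034783,  0.56297337]), array([[ 0.65567458,  0.61934062, -0.43220979]]))
top (array([ 0.46769817, -0.22226499,  0.91635275]), array([[ 0.06876423, -0.01939695, -0.99748584]]))
```

View pics/scene0.png

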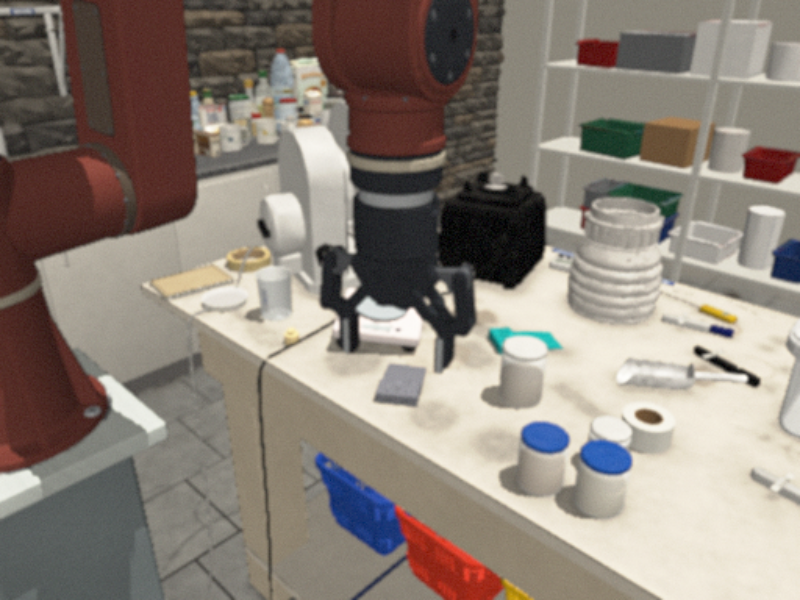

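View pics/top0.png

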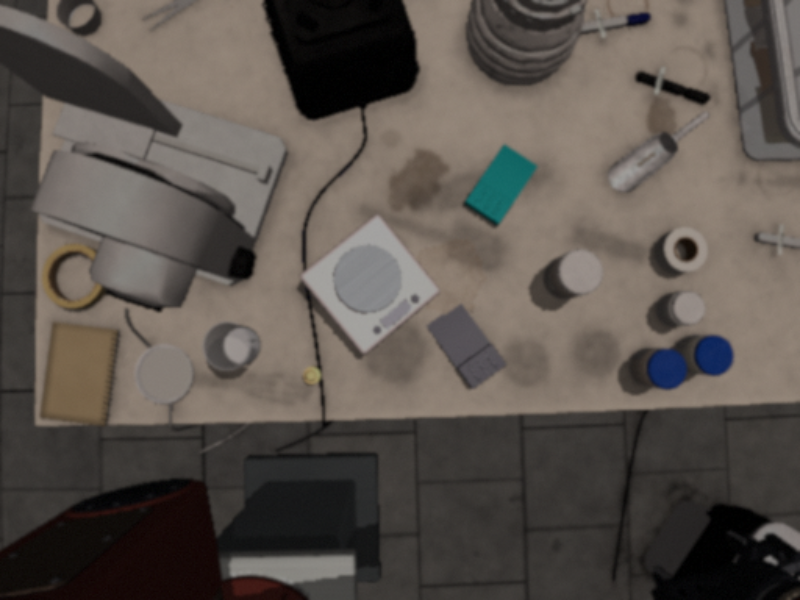

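Scene picture: the grey wedge is at (400,384) and the turquoise look-alike at (525,340). The hand hides most of the scale.
Top picture (800x600): grey shim at (467,345), with its heel at lower right and its thin end toward the scale. The turquoise wedge is at (500,185), the scale at (370,283), the beaker at (232,347), the brass weight at (312,376) and the jar at (575,273). The grey one fits the description, both by colour and because it points at the near right foot. Next I'll measure it and confirm it in a crop.

Run:
```python
from h import *
import pickle
a,b=pickle.load(open("c0.pkl","rb"))
def blob(img,mask,near):
    cs,_=cv2.findContours(mask,cv2.RETR_EXTERNAL,cv2.CHAIN_APPROX_NONE)
    cs=[c for c in cs if cv2.contourArea(c)>150]
    return min(cs,key=lambda c:np.hypot(*(c.reshape(-1,2).mean(0)-near)))
k=.64
for n,c,near,x in(("scene",a,(256,246),None),("top",b,(299,221),None)):
    im=cv2.GaussianBlur(c["image"],(3,3),0); 
    print(n,"shim px",im[int(near[1]),int(near[0])])
    hsv=cv2.cvtColor(im,cv2.COLOR_BGR2HSV); d=im[...,0].astype(int)-im[...,2]
    m=((d>-6)&(hsv[...,2]<170)&(hsv[...,2]>50)).astype(np.uint8)*255
    m=cv2.morphologyEx(m,cv2.MORPH_OPEN,np.ones((3,3)))
    q=blob(im,m,near); r=cv2.minAreaRect(q); print(cv2.contourArea(q),r); print(np.round(cv2.boxPoints(r),1).tolist())
    print("poly",cv2.approxPolyDP(q,4,True).reshape(-1,2).tolist())
# scale top
im=cv2.GaussianBlur(b["image"],(3,3),0);hsv=cv2.cvtColor(im,cv2.COLOR_BGR2HSV)
print("scale px",im[205,218],im[180,205],im[185,270])
m=((hsv[...,1]<28)&(hsv[...,2]>120)).astype(np.uint8)*255
q=blob(im,m,(237,181)); q=cv2.convexHull(q); r=cv2.minAreaRect(q);bp=cv2.boxPoints(r); print(r,bp.tolist())
P=plane(b,bp,.05);print("scale corners z50",np.round(P,4).tolist(),np.linalg.norm(np.diff(P,axis=0),axis=1),P.mean(0))
crop=b["image"][120:270,180:340]
e=cv2.resize(crop,None,fx=5,fy=5,interpolation=cv2.INTER_CUBIC)[:600 if False else 750,:800]
cv2.imwrite("pics/crop0.png",cv2.resize(crop,None,fx=4,fy=4,interpolation=cv2.INTER_CUBIC))
crop=a["image"][180:280,200:300]; cv2.imwrite("pics/crop1.png",cv2.resize(crop,None,fx=6,fy=6,interpolation=cv2.INTER_CUBIC))
```

```text
scene shim px [160 156 157]
533.0 ((255.51156616210938, 245.9248504638672), (27.142210006713867, 24.02503776550293), 8.746161460876465)
[[240.3000030517578, 255.6999969482422], [243.89999389648438, 232.0], [270.79998779296875, 236.10000610351562], [267.1000061035156, 259.8999938964844]]
poly [[249, 234], [241, 255], [265, 258], [270, 236]]
top shim px [87 82 86]
1173.0 ((297.9512939453125, 220.7018280029297), (48.55068588256836, 26.48219108581543), 54.162349700927734)
[[273.0, 208.8000030517578], [294.5, 193.3000030517578], [322.8999938964844, 232.60000610351562], [301.3999938964844, 248.10000610351562]]
poly [[292, 197], [275, 210], [303, 247], [321, 230]]
scale px [152 156 160] [159 162 163] [159 161 164]
((236.56369018554688, 181.23895263671875), (63.75453186035156, 63.553653717041016), 51.11550521850586) [[191.81715393066406, 176.37326049804688], [241.2881622314453, 136.477294921875], [281.31024169921875, 186.10464477539062], [231.83921813964844, 226.0006103515625]]
scale corners z50 [[0.567, -0.0942, 0.05], [0.656, -0.2091, 0.05], [0.5393, -0.297, 0.05], [0.4522, -0.1825, 0.05]] [0.14524016 0.14613963 0.14381915] [ 0.55362014 -0.19569684  0.05      ]
```

View pics/crop0.png

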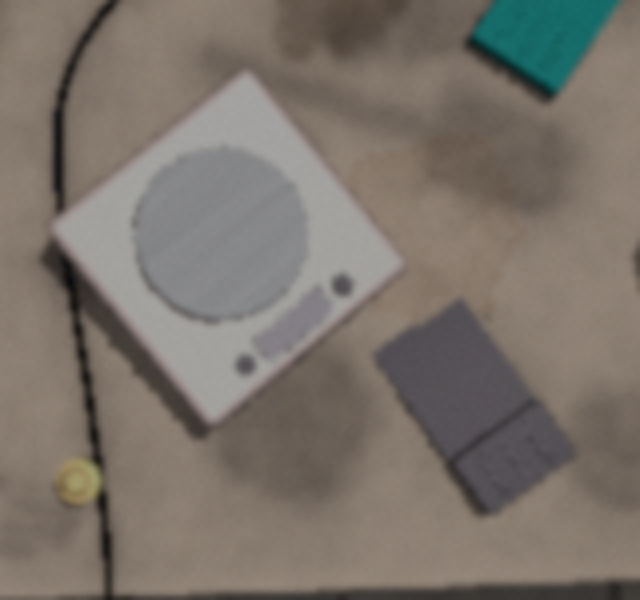

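View pics/crop1.png

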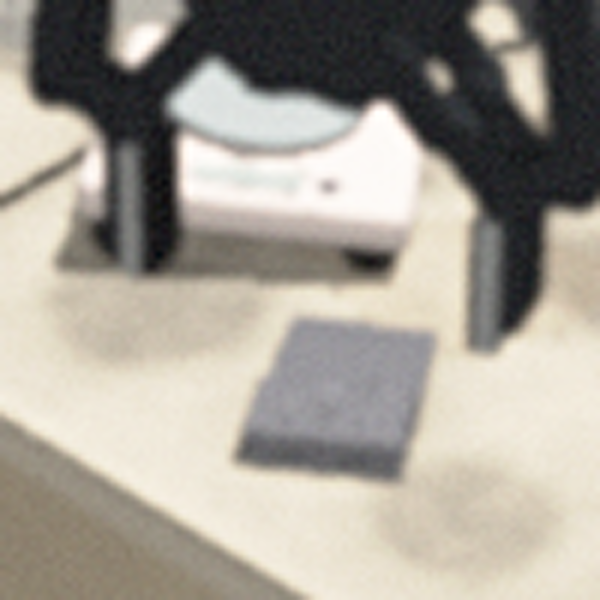

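Top crop: the grey wedge has its thin end at (375,355)-(462,299), its step edge at (455,460)-(535,403) and its rear edge at (487,515)-(575,452). The turquoise wedge lies apart at (545,40). Scene crop: the same grey wedge in front of the black short foot at (372,258), with its upright rear face toward the bottom. This is the shim. Now I'll triangulate it.

Run:
```python
from h import *
import pickle
a,b=pickle.load(open("c0.pkl","rb"))
T=np.array([[375,355],[462,299],[575,452],[487,515]])/4+[180,120]-.375
S=np.array([[292,318],[435,335],[405,447],[245,435]])/6+[200,180]-.4
print("tri thinL thinR heelR heelL\n",np.round(tri(b,T,a,S),4))
SB=np.array([[400,478],[237,460]])/6+[200,180]-.4
print("scene rear bottom z0",np.round(plane(a,SB,0),4))
P=plane(b,T[:2],.0012);H=plane(b,T[2:],.02);st=plane(b,np.array([[455,460],[535,403]])/4+[180,120]-.375,.02)
print(np.round(P,4),np.round(H,4),np.round(st,4))
tm,hm=P.mean(0),H.mean(0);v=(tm-hm)[:2];L=np.linalg.norm(v);v/=L;print("len",L,"wid",np.linalg.norm(P[0]-P[1]),np.linalg.norm(H[0]-H[1]),"yaw",np.arctan2(v[1],v[0]),"rear",hm,"thin",tm)
# scale
c=np.array([.5536,-.1957]);y=.655;x=np.array([np.cos(y),np.sin(y)]);yy=np.array([-x[1],x[0]])
u=(-x-yy)/2**.5;o=c-.005*u;f=o+.0797*u
print("origin",o,"short foot",f,"far corner",o-.0806*u)
n=np.array([-v[1],v[0]]);d=f-tm[:2];print("foot rel thin: along,lat",d@v,d@n)
print("foot in scene img crop1", (proj(a,[[*f,0.004]])-[200,180])*6)
# top corner check by triangulating scene near corner: near-right top corner seen in scene (420,150)
print(tri(b,np.array([[403,264],[210,424]])/4+[180,120]-.375,a,np.array([[421,165],[80,170]])/6+[200,180]-.4))
# jar, weight
for nme,uv,z in(("jar lid",(575,273),.092),("brass",(312,376),.028),("beaker",(235,345),.06)):
    print(nme,plane(b,np.array(uv)*.64,z))
```

```text
tri thinL thinR heelR heelL
 [[ 4.904e-01 -2.803e-01  1.600e-03  2.000e-04]
 [ 5.228e-01 -3.340e-01  1.500e-03  9.000e-04]
 [ 4.314e-01 -3.965e-01  1.780e-02  4.400e-03]
 [ 3.963e-01 -3.437e-01  1.560e-02  4.500e-03]]
scene rear bottom z0 [[ 0.4356 -0.3934  0.    ]
 [ 0.3996 -0.3387  0.    ]]
[[ 0.4904 -0.2804  0.0012]
 [ 0.5225 -0.3337  0.0012]] [[ 0.4299 -0.3945  0.02  ]
 [ 0.395  -0.3416  0.02  ]] [[ 0.4275 -0.324   0.02  ]
 [ 0.4592 -0.3721  0.02  ]]
len 0.11204511640375621 wid 0.06216555238444492 0.0634169982371817 yaw 0.5753905818040271 rear [ 0.41246232 -0.36803202  0.02      ] thin [ 0.50646591 -0.30706127  0.0012    ]
origin [ 0.55425014 -0.19074245] short foot [ 0.54388684 -0.26976581] far corner [ 0.56473048 -0.11082673]
foot rel thin: along,lat 0.05169019541178135 0.010927068293614119
foot in scene img crop1 [[356.15728773 258.16843753]]
[[ 0.54363501 -0.29816412  0.06243212  0.01205549]
 [ 0.45377446 -0.18390994  0.05273254  0.00186715]]
jar lid [[ 0.55557915 -0.48419451  0.092     ]]
brass [[ 0.42018494 -0.10654402  0.028     ]]
beaker [[ 0.46874379 -0.00122159  0.06      ]]
```

Request:
jog_arm(
  series="0.3 38.4 -17.2 0 0;0.3 38.4 -17.2 0 0;0.3 38.4 -17.2 0 0;0.3 38.4 -17.2 0 0;0.3 38.4 -17.2 0 0;0.3 38.4 -17.2 0 0;0.3 0 0 30 -6;0.3 0 0 30 -6;0.3 0 0 30 0;0.3 0 0 30 0;0.3 0 0 30 0;0.3 0 0 10 0;0.3 0 0 0 0;0.3 0 0 0 0",
  squeeze=40,
)

```text
clock: 1.5
tool_pos: [0.3932, -0.3821, 0.0554]
eef_rot: [0.959, 0.284, 0.0, 0.001]
force: [-0.5, -0.7, 0.4]
grip_width: 0.296
```

Run:
```python
from h import *
s=ctrl.sense();print(s["clock"],s["tool_pos"],s["eef_rot"],s["force"],s["grip_width"])
a=cam("scene")
cv2.imwrite("pics/s1.png",cv2.resize(a["image"][150:290,170:350],None,fx=4,fy=4,interpolation=cv2.INTER_CUBIC))
```

```text
1.5 [ 0.39321132 -0.38212139  0.05538571] [9.58928233e-01 2.83648080e-01 1.53560916e-04 6.22747834e-04] [-0.49546221 -0.67119152  0.36839821] 0.2964924814784586
```

View pics/s1.png

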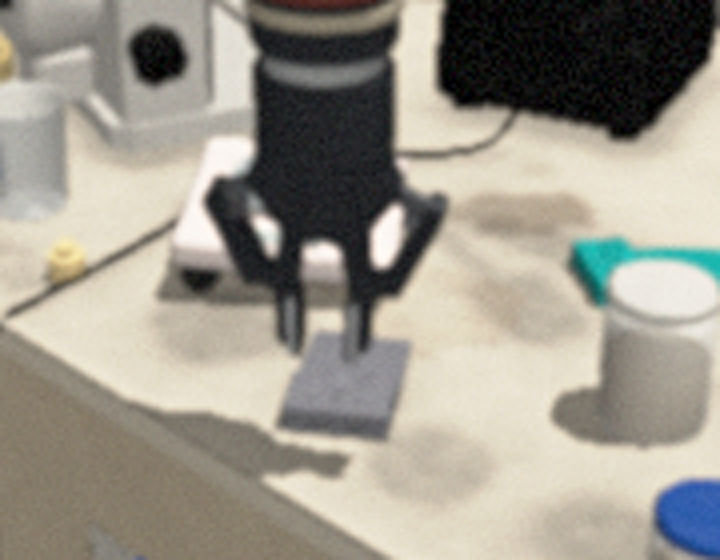

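The fingers hang at crop px (290,350) and (357,355), and the shim lies at (345,385). I'll project the fingertips and the floor points below them to check the alignment before lowering.

Run:
```python
from h import *
a=cam("scene"); y=.575; v=np.array([np.cos(y),np.sin(y),0]);n=np.array([-v[1],v[0],0])
t=np.array([.3932,-.3821,.0554])
f=lambda X:np.round((proj(a,X)-[170,150])*4+1.5).tolist()
print("tips z.041",f([t+[0,0,-.0144]+0*v+s*.02*n for s in(1,-1)]))
print("floor under",f([[*(t[:2]+.011*v[:2]+s*.02*n[:2]),0] for s in(1,-1)]))
s=np.array([.4598,-.3373,0]);print("shim rear bottom L R",f([s-.06*v+.032*n,s-.06*v-.032*n]),"thin",f([s+.06*v+.032*n,s+.06*v-.032*n]))
print("tool x yaw",2*np.arctan2(.28365,.95893))
```

```text
tips z.041 [[288.0, 398.0], [357.0, 405.0]]
floor under [[293.0, 446.0], [360.0, 454.0]]
shim rear bottom L R [[274.0, 435.0], [381.0, 447.0]] thin [[315.0, 331.0], [411.0, 341.0]]
tool x yaw 0.5751954212886478
```

The tips appear about 48 px higher than predicted, so this needs resolving before I lower. I'll take one composite of the top and scene views.

Run:
```python
from h import *
s=ctrl.sense();print(s["clock"],s["tool_pos"])
a=cam("scene");b=cam("top");w=cam("wrist")
y=.575; v=np.array([np.cos(y),np.sin(y),0]);n=np.array([-v[1],v[0],0]);t=np.array(s["tool_pos"])
def mk(c,x0,y0):
    im=cv2.resize(c["image"][y0:y0+100,x0:x0+130],None,fx=4,fy=4,interpolation=cv2.INTER_CUBIC)[:300,:400] if 0 else cv2.resize(c["image"][y0:y0+100,x0:x0+130],(390,300),interpolation=cv2.INTER_CUBIC)
    P=[t+[0,0,-.014]+s*.02*n for s in(1,-1)]+[t+[0,0,.06],t+[0,0,-.0554]]
    for p,col in zip(proj(c,P),[(0,0,255),(0,0,255),(0,255,0),(255,0,0)]): cv2.circle(im,tuple(int(q) for q in (p-[x0,y0])*3),3,col,-1)
    return im
W=cv2.resize(w["image"],(390,292))
o=np.zeros((600,780,3),np.uint8);o[:300,:390]=mk(a,200,170);o[:300,390:]=mk(b,230,170);o[300:592,:390]=W;o[300:600,390:]=cv2.resize(b["image"],(390,300))
cv2.imwrite("pics/cmp.png",o);print(np.round(w["hand_eye"],3))
```

```text
1.6 [ 0.39355314 -0.38262594  0.0560356 ]
[[-0.    -0.954 -0.3    0.077]
 [ 1.    -0.    -0.    -0.   ]
 [ 0.    -0.3    0.954 -0.159]
 [ 0.     0.     0.     1.   ]]
```

View pics/cmp.png

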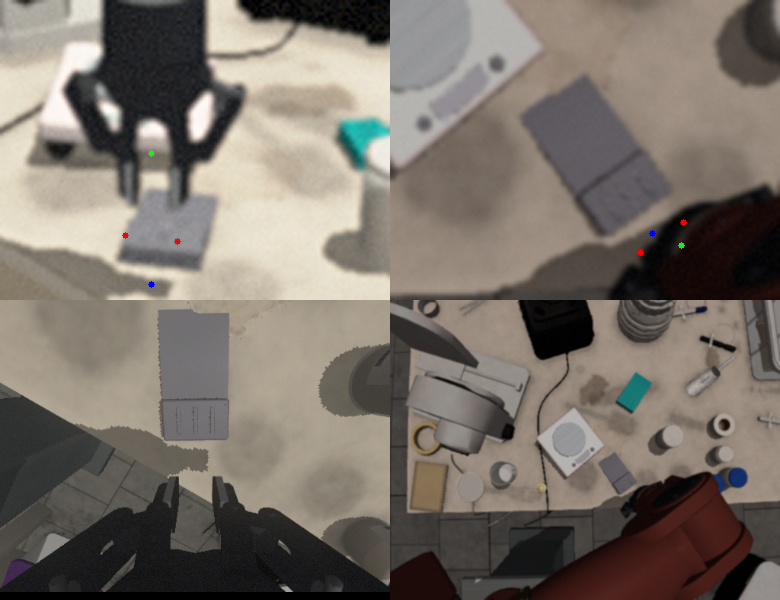

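Run:
```python
from h import *
from scipy.spatial.transform import Rotation as Ro
s=ctrl.sense();w=cam("wrist");H=np.array(w["hand_eye"])
Rt=Ro.from_quat(s["eef_rot"]).as_matrix();t=np.array(s["tool_pos"])
Rwc=Rt@H[:3,:3];twc=Rt@H[:3,3]+t
c=dict(w,R=Rwc.T,t=-Rwc.T@twc)
for z in(.014,0,-.02):
  P=np.array([[x,y,z] for x in(0,.011) for y in(-.02,.02)])@Rt.T+t
  print(z,np.round(proj(c,P)*.762+[0,300]).tolist())
U=lambda L:(np.array(L,float)-[0,300])/.762
print("rear bottom",plane(c,U([[162,439],[228,440]]),0),"\nrear top z20",plane(c,U([[162,428],[228,428]]),.02))
print("step",plane(c,U([[161,399],[228,400]]),.02),"\nthin",plane(c,U([[159,310],[228,311]]),.0012))
print("cam",twc)
```

```text
0.014 [[174.0, 472.0], [217.0, 472.0], [173.0, 461.0], [218.0, 461.0]]
0 [[172.0, 479.0], [219.0, 479.0], [171.0, 467.0], [219.0, 467.0]]
-0.02 [[169.0, 490.0], [222.0, 490.0], [168.0, 477.0], [222.0, 477.0]]
rear bottom [[ 0.39058042 -0.34126135  0.        ]
 [ 0.4282681  -0.40154593  0.        ]] 
rear top z20 [[ 0.40634471 -0.33564044  0.02      ]
 [ 0.44076701 -0.38881511  0.02      ]]
step [[ 0.42933832 -0.3212358   0.02      ]
 [ 0.46211158 -0.37348661  0.02      ]] 
thin [[ 0.49270566 -0.27918149  0.0012    ]
 [ 0.52562341 -0.33133903  0.0012    ]]
cam [ 0.45815472 -0.33984492  0.21412559]
```

The wrist view puts the shim's rear middle at (0.409,-0.371) and its length at 120 mm, which agrees with the other views. The tips look farther back than the text says, so I'll find their height by a gentle touch on the table.

Request:
jog_arm(
  series="0.3 0 0 10 0;0.3 0 0 10 0;0.3 0 0 5 0;0.3 0 0 3 0;0.3 0 0 0 0;0.3 0 0 0 0",
)

```text
clock: 2.4
tool_pos: [0.3929, -0.3816, 0.0262]
eef_rot: [0.959, 0.284, 0.0, 0.0]
force: [0.2, 0.1, 0.8]
grip_width: 0.3
```

Run:
```python
from h import *
s=ctrl.sense();print(s["clock"],s["tool_pos"],s["force"])
a=cam("scene")
cv2.imwrite("pics/s2.png",cv2.resize(a["image"][180:280,200:330],None,fx=5,fy=5,interpolation=cv2.INTER_CUBIC))
```

```text
2.4 [ 0.39290974 -0.38163326  0.0262206 ] [0.19752831 0.06940314 0.80624422]
```

View pics/s2.png

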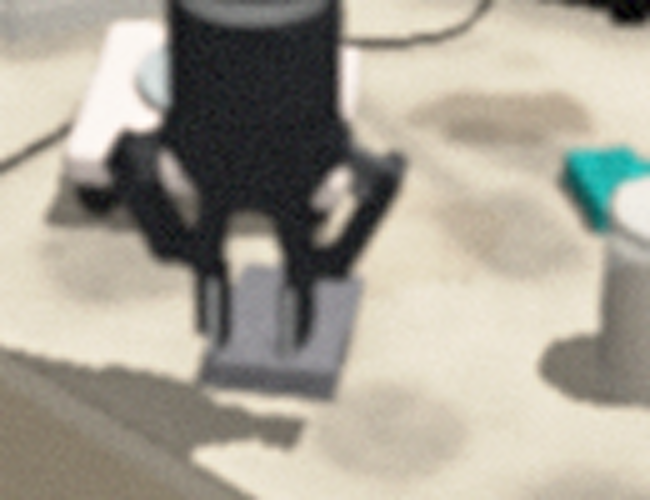

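Scene: the tips at (215,340) and (295,352) still hang clear. I'll go on down in small steps and watch the force.

Request:
jog_arm(
  series="0.3 0 0 3 0;0.3 0 0 3 0;0.3 0 0 2 0;0.3 0 0 2 0;0.3 0 0 0 0",
)

```text
clock: 2.95
tool_pos: [0.3927, -0.3813, 0.0157]
eef_rot: [0.959, 0.284, -0.0, -0.0]
force: [-0.1, 0.1, -0.1]
grip_width: 0.299
```

Request:
jog_arm(
  series="0.3 0 0 2 0;0.3 0 0 2 0;0.3 0 0 2 0;0.3 0 0 0 0",
)

```text
clock: 3.35
tool_pos: [0.3927, -0.3813, 0.0097]
eef_rot: [0.959, 0.284, -0.0, -0.0]
force: [-0.5, 0.6, -0.0]
grip_width: 0.297
```

Request:
jog_arm(
  series="0.3 0 0 2 0;0.3 0 0 2 0;0.3 0 0 2 0;0.3 0 0 0 0",
)

```text
clock: 3.75
tool_pos: [0.3927, -0.3813, 0.0037]
eef_rot: [0.959, 0.284, -0.0, -0.0]
force: [0.8, 0.1, 0.6]
grip_width: 0.301
```

Run:
```python
from h import *
s=ctrl.sense();print(s["clock"],s["tool_pos"],s["force"])
a=cam("scene")
cv2.imwrite("pics/s3.png",cv2.resize(a["image"][180:280,200:330],None,fx=5,fy=5,interpolation=cv2.INTER_CUBIC))
```

```text
3.75 [ 0.39273042 -0.38134764  0.00372308] [0.79159781 0.084746   0.57020755]
```

View pics/s3.png

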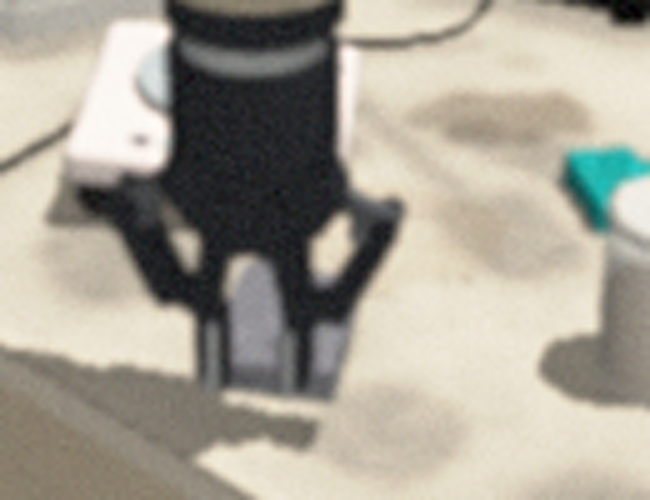

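Scene: the tips at (210,388) and (290,392) are about 8 mm above the table and right behind the shim's rear face. That is a good push height. I'll push in stages.

Request:
jog_arm(
  series="0.3 0 0 2 0;0.3 0 0 0 0;0.3 5 0 0 0;0.3 5 0 0 0;0.3 5 0 0 0;0.3 5 -0.4 0 0;0.3 5 -0.4 0 0;0.3 5 -0.4 0 0;0.3 5 -0.4 0 0;0.3 5 -0.4 0 0;0.3 5 -0.4 0 0;0.3 0 0 0 0",
)

```text
clock: 5.0
tool_pos: [0.4299, -0.3546, 0.0021]
eef_rot: [0.959, 0.284, 0.0, -0.0]
force: [-1.0, 0.2, 0.4]
grip_width: 0.305
```

Run:
```python
from h import *
s=ctrl.sense();print(s["clock"],s["tool_pos"],s["force"])
a=cam("scene");b=cam("top")
o=np.hstack([cv2.resize(c["image"][y:y+110,x:x+100],(400,440),interpolation=cv2.INTER_CUBIC) for c,x,y in((a,210,165),(b,230,150))])
cv2.imwrite("pics/s4.png",o)
```

```text
5.0 [ 0.42989581 -0.35459117  0.00211776] [-0.95248711  0.21246404  0.35363135]
```

View pics/s4.png

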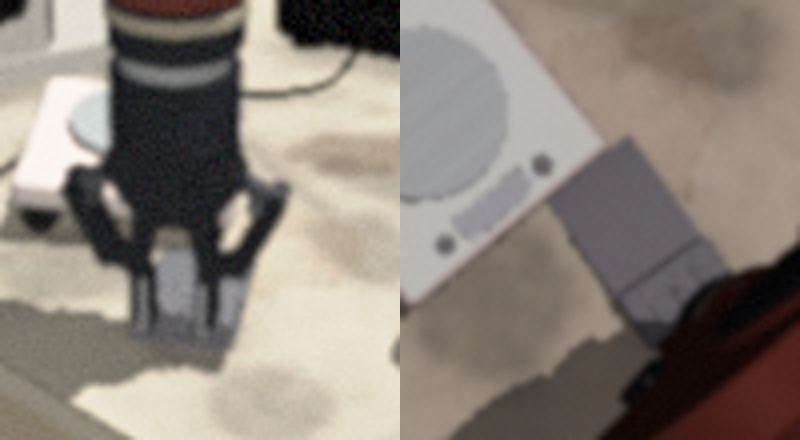

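Left (scene): the fingers sit against the heel. Right (top): the shim has slid straight, its thin right corner is at (632,137) beside the scale's corner at (602,143), and the step edge runs (620,295)-(700,240). I'll compute what remains.

```bash
cat >> h.py <<'E'
def rem(step,corner,yaws=.655,x0=230,y0=150,k=4,tilt=.1):
    b=cam("top");U=lambda L:np.array(L,float)/k+[x0,y0]-.375
    st=plane(b,U(step),.02)[:,:2];cn=plane(b,U([corner]),.0501-.0106*tilt/.1)[0,:2]
    e=st[0]-st[1];e/=np.linalg.norm(e);v=np.array([e[1],-e[0]])
    x=np.array([np.cos(yaws),np.sin(yaws)]);y=np.array([-x[1],x[0]]);u=(-x-y)/2**.5
    f=cn-.0255*u-tilt*.045*u
    d=f-st.mean(0);print("width",np.linalg.norm(st[0]-st[1]),"yaw",np.arctan2(v[1],v[0]),"foot",f,"foot in shim x,y",d@v-.02,d@e,"corner",cn,"step",st.mean(0))
E
python3 - <<'E'
from h import *
rem([(620-400,295),(700-400,240)],(603-400,143))
s=ctrl.sense();v=np.array([np.cos(.575),np.sin(.575)]);print("rear if fingers touch",np.array(s["tool_pos"][:2])+.011*v, "step expected",np.array(s["tool_pos"][:2])+.051*v)
E
```

```text
width 0.05701833945887793 yaw 0.5688079382806601 foot [ 0.54576216 -0.26605152] foot in shim x,y 0.07777535166716375 0.011523913298476908 corner [ 0.5418613  -0.29579683] step [ 0.46958927 -0.32842547]
rear if fingers touch [ 0.43860584 -0.34890782] step expected [ 0.47217353 -0.32715443]
```

Request:
jog_arm(
  series="0.3 5 -0.7 0 0;0.3 5 -0.7 0 0;0.3 5 -0.7 0 0;0.3 5 -0.7 0 0;0.3 4 -0.5 0 0;0.3 4 -0.5 0 0;0.3 4 -0.5 0 0;0.3 4 -0.5 0 0;0.3 4 -0.5 0 0;0.3 0 0 0 0",
)

```text
clock: 6.15
tool_pos: [0.4607, -0.3283, 0.0021]
eef_rot: [0.959, 0.284, 0.0, -0.0]
force: [-1.5, -0.5, 0.5]
grip_width: 0.299
```

Request:
jog_arm(
  series="0.3 3 -0.3 0 0;0.3 3 -0.3 0 0;0.3 3 -0.3 0 0;0.3 3 -0.3 0 0;0.3 3 -0.3 0 0;0.3 0 0 0 0",
)

```text
clock: 6.75
tool_pos: [0.4723, -0.319, 0.0021]
eef_rot: [0.959, 0.284, 0.0, -0.0]
force: [-1.9, -2.2, 0.7]
grip_width: 0.3
```

Run:
```python
from h import *
s=ctrl.sense();print(s["clock"],s["tool_pos"],s["force"])
a=cam("scene");b=cam("top")
o=np.hstack([cv2.resize(c["image"][y:y+110,x:x+100],(400,440),interpolation=cv2.INTER_CUBIC) for c,x,y in((a,210,155),(b,230,150))])
cv2.imwrite("pics/s5.png",o)
```

```text
6.75 [ 0.47226715 -0.31903536  0.00213386] [-1.86227794 -2.19495596  0.65736699]
```

View pics/s5.png

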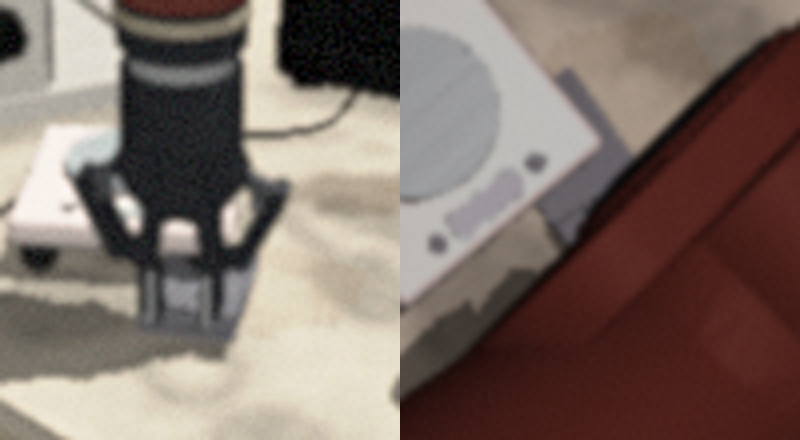

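Top: the thin end's right corner has come out past the scale's right side at (568,68), and the scale's corner is at (598,141), nearly unmoved. The push force is about 3 N, so it is on the ramp.

```bash
cat > m.py <<'E'
from h import *
import sys
# foot relative to shim from thin right corner (display px, 4x crop at 230,150) and TCP
b=cam("top");s=ctrl.sense();t=np.array(s["tool_pos"][:2]);v=np.array([np.cos(.575),np.sin(.575)]);n=np.array([-v[1],v[0]])
im=cv2.GaussianBlur(b["image"],(3,3),0);hsv=cv2.cvtColor(im,cv2.COLOR_BGR2HSV)
m=((hsv[...,1]<28)&(hsv[...,2]>120)).astype(np.uint8)*255
cs,_=cv2.findContours(m,cv2.RETR_EXTERNAL,cv2.CHAIN_APPROX_NONE)
q=min([c for c in cs if cv2.contourArea(c)>1500],key=lambda c:np.hypot(*(c.reshape(-1,2).mean(0)-[236,181])))
bp=cv2.boxPoints(cv2.minAreaRect(cv2.convexHull(q)));P=plane(b,bp,.05);c=P.mean(0)[:2]
i=np.argmin(P[:,1]);print("corners px",np.round(bp,1).tolist(),"centre",c,"near right",P[i][:2])
print("clock",s["clock"],"tcp",s["tool_pos"],"F",s["force"])
print("shim centre from fingers",t+.071*v)
if len(sys.argv)>2:
    k=plane(b,(np.array([[float(sys.argv[1])-400,float(sys.argv[2])]])/4+[230,150]-.375),.001)[0,:2]
    print("shim centre from thin corner",k+.032*n-.06*v)
E
python3 m.py 570 68
```

```text
corners px [[190.60000610351562, 176.60000610351562], [241.3000030517578, 135.5], [281.6000061035156, 185.1999969482422], [230.89999389648438, 226.39999389648438]] centre [ 0.55439096 -0.19466595] near right [ 0.54119138 -0.29778393]
clock 6.9 tcp [ 0.47215882 -0.31911079  0.00213481] F [-0.22713065 -0.23489411 -0.33481823]
shim centre from fingers [ 0.53174148 -0.28049852]
shim centre from thin corner [ 0.52322194 -0.28644831]
```

Request:
jog_arm(
  series="0.3 2 -0.2 0 0;0.3 2 -0.2 0 0;0.3 2 -0.1 0 0;0.3 2 -0.1 0 0",
)

```text
clock: 7.3
tool_pos: [0.4778, -0.3149, 0.0021]
eef_rot: [0.959, 0.283, -0.001, 0.0]
force: [-6.0, -3.7, 1.5]
grip_width: 0.3
```

Request:
jog_arm(
  series="0.3 2 0 0 0;0.3 2 0 0 0",
)

```text
clock: 7.5
tool_pos: [0.481, -0.3128, 0.0021]
eef_rot: [0.959, 0.283, -0.001, 0.0]
force: [-5.6, -4.9, 1.1]
grip_width: 0.303
```

```bash
python3 m.py
```

```text
corners px [[190.39999389648438, 176.60000610351562], [241.0, 135.39999389648438], [281.3999938964844, 185.10000610351562], [230.6999969482422, 226.3000030517578]] centre [ 0.55456717 -0.19416955] near right [ 0.54151202 -0.29727396]
clock 7.55 tcp [ 0.4812129  -0.31259829  0.00208167] F [-5.04234435 -2.67080518  1.55514515]
shim centre from fingers [ 0.54079555 -0.27398602]
```

Request:
jog_arm(
  series="0.3 2 0 0 0;0.3 2 0 0 0;0.3 2 0 0 0",
)

```text
clock: 7.85
tool_pos: [0.4859, -0.3096, 0.0021]
eef_rot: [0.959, 0.283, -0.001, 0.0]
force: [-6.8, -4.4, 1.3]
grip_width: 0.301
```

Request:
jog_arm(
  series="0.3 2 0 0 0;0.3 2 0 0 0",
)

```text
clock: 8.05
tool_pos: [0.4893, -0.3074, 0.0021]
eef_rot: [0.959, 0.283, -0.001, 0.0]
force: [-6.7, -4.3, 1.6]
grip_width: 0.299
```

```bash
python3 m.py
```

```text
corners px [[190.1999969482422, 177.0], [240.0, 135.5], [280.3999938964844, 183.89999389648438], [230.5, 225.39999389648438]] centre [ 0.55554156 -0.19283552] near right [ 0.54444442 -0.29503837]
clock 8.1 tcp [ 0.48957829 -0.30717827  0.0020623 ] F [-5.4747009  -2.96695116  1.3393703 ]
shim centre from fingers [ 0.54916095 -0.268566  ]
```

Request:
jog_arm(
  series="0.3 2 0 0 0;0.3 2 0 0 0",
)

```text
clock: 8.3
tool_pos: [0.4926, -0.3052, 0.0021]
eef_rot: [0.959, 0.283, -0.001, 0.0]
force: [-7.1, -4.4, 1.5]
grip_width: 0.302
```

```bash
python3 m.py
python3 - <<'E'
from h import *
a=cam("scene");b=cam("top")
o=np.hstack([cv2.resize(c["image"][y:y+110,x:x+100],(400,440),interpolation=cv2.INTER_CUBIC) for c,x,y in((a,205,150),(b,190,130))])
cv2.imwrite("pics/s6.png",o)
E
```

```text
corners px [[190.39999389648438, 176.60000610351562], [242.0, 134.5], [280.70001220703125, 181.8000030517578], [229.1999969482422, 224.0]] centre [ 0.55827243 -0.1935512 ] near right [ 0.54907094 -0.29585872]
clock 8.35 tcp [ 0.49292027 -0.30501302  0.00208476] F [-4.38721329 -2.92366231  2.4955684 ]
shim centre from fingers [ 0.55250292 -0.26640075]
```

View pics/s6.png

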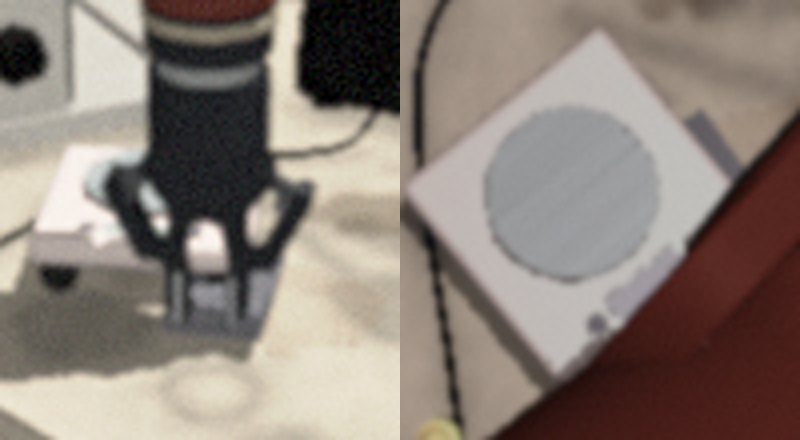

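Top: the pan is now centred at (572,192) in the crop, i.e. (233,178) in the image, against (235.3,178.3) before. That is a shift to the left, as expected from levelling. The shim's tip shows at (712,140), past the right side. I'll measure the pan precisely to split tilt from slide.

```bash
cat > pan.py <<'E'
from h import *
import pickle
a0,b0=pickle.load(open("c0.pkl","rb"))
def pan(c,near):
    g=cv2.resize(cv2.GaussianBlur(c["image"],(3,3),0),None,fx=4,fy=4,interpolation=cv2.INTER_CUBIC).astype(int)
    x,y=int(near[0]*4),int(near[1]*4); ref=np.median(g[y-60:y+60,x-60:x+60].reshape(-1,3),axis=0)
    # radial edge: pan is bluer/darker than white top
    d=g[...,2]  # red channel: pan lower
    pts=[]
    for th in np.arange(0,2*np.pi,.03):
        r=np.arange(60,118);p=d[(y+r*np.sin(th)).astype(int),(x+r*np.cos(th)).astype(int)]
        k=np.argmax(np.abs(np.convolve(p,np.r_[np.ones(5),-np.ones(5)],'same'))[6:-6])+6;pts.append((x+r[k]*np.cos(th),y+r[k]*np.sin(th)))
    pts=np.array(pts,np.float32)
    for _ in range(4):
        e=cv2.fitEllipse(pts);R=np.mean(e[1])/2;res=np.abs(np.linalg.norm(pts-e[0],axis=1)-R);pts=pts[res<max(2.5,np.percentile(res,92))]
    return (np.array(e[0])-1.5)/4,np.array(e[1])/8,len(pts)
b=cam("top");p0=pan(b0,(235.3,178.3));p1=pan(b,(233,178));print(p0,p1)
w0=plane(b0,[p0[0]],.0585)[0,:2];w1=plane(b,[p1[0]],.0585)[0,:2]
d=w1-w0;x=.655;mu=np.array([np.cos(x)-np.sin(x),np.sin(x)+np.cos(x)])/2**.5;v=np.array([np.cos(.6),np.sin(.6)])
k=np.linalg.solve(np.c_[v,mu],d);print("pan",w0,w1,"move",d,"slide along push",k[0],"tip part",k[1],"-> tilt change",k[1]/.0585)
print("scale origin now if level",w1)
E
python3 pan.py
```

```text
(array([234.5758667 , 178.50140381]), array([22.21592903, 22.34719849]), 190) (array([232.35507202, 178.32859802]), array([22.0401268 , 22.43694496]), 205)
pan [ 0.55859155 -0.19164346] [ 0.55911928 -0.18665949] move [0.00052773 0.00498397] slide along push -0.00016754941990742843 tip part 0.0051220642610963225 -> tilt change 0.08755665403583457
scale origin now if level [ 0.55911928 -0.18665949]
```

Tilt change is 0.088 rad of about 0.1, with no slide, and the foot is estimated at x = 0 to 7 mm in the shim. A small extra push will centre it on the flat, then I back off.

Request:
jog_arm(
  series="0.3 1.5 0 0 0;0.3 1.5 0 0 0",
)

```text
clock: 8.7
tool_pos: [0.4949, -0.3039, 0.0021]
eef_rot: [0.959, 0.283, -0.001, 0.0]
force: [-7.4, -5.7, 1.7]
grip_width: 0.303
```

```bash
python3 pan.py
```

```text
(array([234.5758667 , 178.50140381]), array([22.21592903, 22.34719849]), 190) (array([231.97528076, 178.02719116]), array([22.05179024, 22.42427635]), 188)
pan [ 0.55859155 -0.19164346] [ 0.55982418 -0.18582179] move [0.00123263 0.00582167] slide along push 0.0006244812632313076 tip part 0.005515893543280792 -> tilt change 0.09428877851762037
scale origin now if level [ 0.55982418 -0.18582179]
```

Request:
jog_arm(
  series="0 -6 0 0 0;0 -10 0 0 0;0 -10 0 0 0;0 0 0 -20 0;0 0 0 -40 0;0 0 0 -45 0;0 -40 0 -25 0;0 -40 0 0 0;0 0 0 0 0;0 0 0 0 0",
)

```text
clock: 9.75
tool_pos: [0.406, -0.3614, 0.1322]
eef_rot: [0.959, 0.283, 0.0, 0.0]
force: [0.1, -0.4, 0.5]
grip_width: 0.004
```

```bash
python3 pan.py; python3 m.py
python3 - <<'E'
from h import *
a=cam("scene");b=cam("top")
o=np.hstack([cv2.resize(c["image"][y:y+110,x:x+100],(400,440),interpolation=cv2.INTER_CUBIC) for c,x,y in((a,205,150),(b,215,140))])
cv2.imwrite("pics/s7.png",o)
E
```

```text
(array([234.5758667 , 178.50140381]), array([22.21592903, 22.34719849]), 190) (array([231.85392761, 177.94223022]), array([22.01740456, 22.41486931]), 210)
pan [ 0.55859155 -0.19164346] [ 0.56002378 -0.18555349] move [0.00143223 0.00608998] slide along push 0.0008433216917603251 tip part 0.005661868805690651 -> tilt change 0.09678408214855813
scale origin now if level [ 0.56002378 -0.18555349]
corners px [[189.8000030517578, 177.0], [239.8000030517578, 135.10000610351562], [280.8999938964844, 184.0], [230.89999389648438, 226.0]] centre [ 0.55530639 -0.19300177] near right [ 0.54397331 -0.29623257]
clock 9.85 tcp [ 0.40687727 -0.36042149  0.13172946] F [0.13476984 1.2498984  1.31878356]
shim centre from fingers [ 0.46645992 -0.32180922]
```

View pics/s7.png

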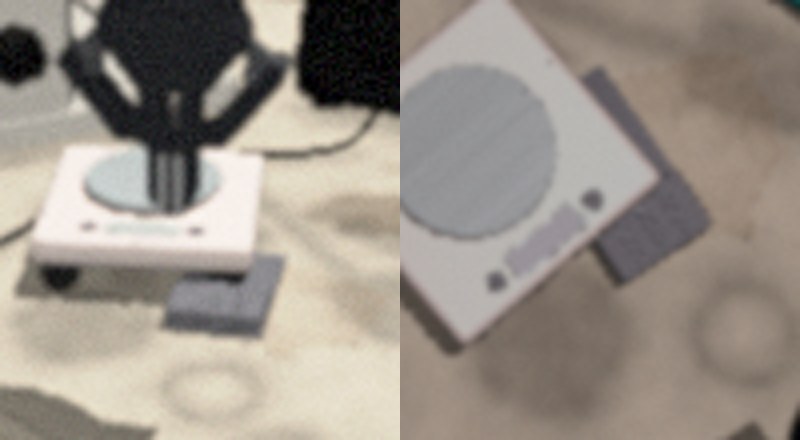

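Scene: the scale looks level, with the short foot hidden on the shim behind the heel. Top: the heel's rear edge runs (622,284)-(710,220), and the scale's corner is at (660,178). That was the last of my 12 views, so from here on I use numbers only. I'll compute the foot in the shim's frame and the way to the far corner.

Run:
```python
from h import *
b=cam("top");U=lambda L:np.array(L,float)/4+[215,140]-.375
H=plane(b,U([[622-400,284],[710-400,220]]),.02)[:,:2];e=H[0]-H[1];w=np.linalg.norm(e);e/=w;v=np.array([e[1],-e[0]])
k=plane(b,U([[600-400,66]]),.001)[0,:2]
print("width",w,"yaw",np.arctan2(v[1],v[0]),"heel-thin right len",(k-H[1])@v)
c=H.mean(0)+.06*v;c2=k+.032*e-.06*v;print("centre",c,c2)
x=.655;mu=np.array([np.cos(x)-np.sin(x),np.sin(x)+np.cos(x)])/2**.5
for o in(np.array([.5600,-.1856]),np.array([.5553,-.1930])):
    f=o-.0806*mu;print("foot",f,"in shim",[( (f-q)@v,(f-q)@e) for q in(c,c2)],"far corner",o+.0806*mu)
s=ctrl.sense();print(s["clock"],s["tool_pos"])
yw=.575;X=np.array([np.cos(yw),np.sin(yw)]);Y=np.array([X[1],-X[0]])
d=np.array([.5600,-.1856])*.6+np.array([.5553,-.1930])*.4+.0806*mu-s["tool_pos"][:2];print("target delta tool x,y",d@X,d@Y)
```

```text
width 0.06397696348720983 yaw 0.5981857712558539 heel-thin right len 0.1136696771579566
centre [ 0.55253562 -0.26410303] [ 0.54939452 -0.2707348 ]
foot [ 0.54951967 -0.26551572] in shim [(np.float64(-0.003287806353028217), np.float64(0.0005310219356755553)), (np.float64(0.003042516489015148), np.float64(0.004242354284730981))] far corner [ 0.57048033 -0.10568428]
foot [ 0.54481967 -0.27291572] in shim [(np.float64(-0.011338959053081984), np.float64(-0.0029372543221242134)), (np.float64(-0.005008636211038618), np.float64(0.0007740780269312129))] far corner [ 0.56578033 -0.11308428]
10.0 [ 0.40728955 -0.36013996  0.13173153]
target delta tool x,y 0.27214287204386733 -0.12332682654841233
```

The foot is at x -11 to +3 mm and y about 0 in the shim, on the flat, and the scale is level to within measurement. Now the move over the far left corner with shut fingers.

Request:
jog_arm(
  series="0 34 -15.4 0 0;0 34 -15.4 0 0;0 34 -15.4 0 0;0 34 -15.4 0 0;0 34 -15.4 0 0;0 34 -15.4 0 0;0 34 -15.4 0 0;0 34 -15.4 0 0;0 0 0 0 0;0 0 0 20 0;0 0 0 20 0;0 0 0 10 0;0 0 0 5 0;0 0 0 0 0;0 0 0 0 0",
)

```text
clock: 11.5
tool_pos: [0.5684, -0.1097, 0.078]
eef_rot: [0.959, 0.284, 0.0, 0.0]
force: [-0.1, -0.0, 0.4]
grip_width: -0.001
```

Request:
jog_arm(
  series="0 0 0 3 0;0 0 0 3 0;0 0 0 2 0;0 0 0 2 0;0 0 0 2 0;0 0 0 0 0",
)

```text
clock: 12.1
tool_pos: [0.5678, -0.1094, 0.0647]
eef_rot: [0.959, 0.284, -0.0, -0.0]
force: [0.1, 0.1, -0.1]
grip_width: -0.0
```

Request:
jog_arm(
  series="0 0 0 1 0;0 0 0 1 0;0 0 0 1 0;0 0 0 0 0",
)

```text
clock: 12.5
tool_pos: [0.568, -0.1095, 0.0619]
eef_rot: [0.959, 0.284, -0.0, -0.0]
force: [0.6, -0.0, -0.6]
grip_width: 0.003
```

Request:
jog_arm(
  series="0 0 0 1 0;0 0 0 1 0;0 0 0 0 0",
)

```text
clock: 12.8
tool_pos: [0.568, -0.1094, 0.0599]
eef_rot: [0.959, 0.284, -0.0, -0.0]
force: [-0.1, 0.2, 0.1]
grip_width: 0.0
```

Request:
jog_arm(
  series="0 0 0 1 0;0 0 0 1 0;0 0 0 0 0",
)

```text
clock: 13.1
tool_pos: [0.5679, -0.1094, 0.0579]
eef_rot: [0.959, 0.284, -0.0, -0.0]
force: [0.8, 0.9, 0.3]
grip_width: 0.002
```

Request:
jog_arm(
  series="0 0 0 1 0;0 0 0 1 0;0 0 0 0 0",
)

```text
clock: 13.4
tool_pos: [0.5679, -0.1094, 0.0559]
eef_rot: [0.959, 0.284, -0.0, -0.0]
force: [-0.2, 0.3, -0.3]
grip_width: 0.003
```

Request:
jog_arm(
  series="0 0 0 1 0;0 0 0 1 0;0 0 0 0 0",
)

```text
clock: 13.7
tool_pos: [0.5679, -0.1094, 0.0539]
eef_rot: [0.959, 0.284, -0.0, -0.0]
force: [0.1, 0.1, 0.3]
grip_width: -0.0
```

Run:
```python
from h import *
from scipy.spatial.transform import Rotation as Ro
a=cam("scene");t=np.array([.4073,-.3601,.1317])
for dz in(-.014,0,.01,.02,.03):print(dz,proj(a,[t+[0,0,dz]])[0], "seen 248.7 203")
t=np.array([.3929,-.3816,.0262])  # s2, opening .3, tips mid (255,346)/5+(200,180)
for dz in(-.014,0,.01,.02,.03):print(dz,proj(a,[t+[0,0,dz]])[0], "seen 251 249")
# wrist: sees the top now? edge-based numbers
s=ctrl.sense();w=cam("wrist");H=np.array(w["hand_eye"]);Rt=Ro.from_quat(s["eef_rot"]).as_matrix();Rw=Rt@H[:3,:3];tw=Rt@H[:3,3]+np.array(s["tool_pos"])
c=dict(w,R=Rw.T,t=-Rw.T@tw)
print("fingertip proj in wrist",proj(c,[np.array(s["tool_pos"])-[0,0,z] for z in(.014,0,-.014)]).tolist())
m=np.all(w["image"]>140,axis=2)
for r in range(0,384,16):print("".join("#" if m[r,q] else ("o" if w["image"][r,q].max()>60 else ".") for q in range(0,512,6)))
```

```text
-0.014 [247.58363167 214.81171267] seen 248.7 203
0 [247.56120013 209.28378575] seen 248.7 203
0.01 [247.54499982 205.28997272] seen 248.7 203
0.02 [247.52864923 201.25784553] seen 248.7 203
0.03 [247.51214641 197.18689292] seen 248.7 203
-0.014 [250.0198133  260.47917799] seen 251 249
0 [250.01379722 255.38843653] seen 251 249
0.01 [250.00944804 251.71103822] seen 251 249
0.02 [250.00505483 247.99882902] seen 251 249
0.03 [250.00061696 244.25134583] seen 251 249
fingertip proj in wrist [[256.5153309627707, 225.57046931043726], [256.51816502921184, 234.48964445518155], [256.5214708888786, 244.8877918874992]]
ooooooooooooooooooooooo.....##################oooooooo################################
ooooooooooooooooooooooooo#...o#############oooooooo###################################
ooooooooooooooooooooooooooo##..o########ooooooooo###############################oooo..
ooooooooooooooooooooooooooooo########oooooooo#######################ooooo.......ooo#oo
ooooooooooooooooooooooooooooooo###ooooooo################o##oo....oooooooooo##########
oooooooooooooooooooooooooooooooooooooo###########
[... 903 characters left out ...]
####
ooooooooooooooo#oooooooooooooo#####o.oo..oo.oo..ooo##########################oooooo###
ooooooooooooooooooooooo#########ooo.o#...........###ooo#####################o##ooooooo
ooooooooooooooooooo########.................................###############ooooooooooo
ooooooooooo#oooooooo#o..........................................o############ooooooooo
oooooooo#######oo...........oo............o#............o#o..........########ooooooooo
oooooo...o.oo.............................................................###oo#oooooo
...............................................................................#######
.....................................................................oo...........####
```

Both pictures put the tips about 15 mm above the reported TCP rather than 14 mm below it, which explains the missing contact. I'll go on down in small steps until the force shows.

Request:
jog_arm(
  series="0 0 0 1 0;0 0 0 1 0;0 0 0 1 0;0 0 0 1 0;0 0 0 0 0",
)

```text
clock: 14.3
tool_pos: [0.5679, -0.1094, 0.0499]
eef_rot: [0.959, 0.284, -0.0, -0.0]
force: [0.5, -0.8, 0.7]
grip_width: 0.003
```

Request:
jog_arm(
  series="0 0 0 1 0;0 0 0 1 0;0 0 0 1 0;0 0 0 0 0",
)

```text
clock: 14.7
tool_pos: [0.5679, -0.1094, 0.0469]
eef_rot: [0.959, 0.284, -0.0, -0.0]
force: [-0.6, -0.3, -0.2]
grip_width: 0.002
```

Request:
jog_arm(
  series="0 0 0 1 0;0 0 0 1 0;0 0 0 0 0",
)

```text
clock: 15.0
tool_pos: [0.5679, -0.1094, 0.0449]
eef_rot: [0.959, 0.284, -0.0, -0.0]
force: [-0.3, 0.2, 0.3]
grip_width: -0.003
```

Run:
```python
from h import *
from scipy.spatial.transform import Rotation as Ro
s=ctrl.sense();w=cam("wrist");H=np.array(w["hand_eye"]);Rt=Ro.from_quat(s["eef_rot"]).as_matrix();Rw=Rt@H[:3,:3];tw=Rt@H[:3,3]+np.array(s["tool_pos"])
c=dict(w,R=Rw.T,t=-Rw.T@tw);cv2.imwrite("pics/w8.png",w["image"])
im=cv2.GaussianBlur(w["image"],(3,3),0);hsv=cv2.cvtColor(im,cv2.COLOR_BGR2HSV)
for r in range(120,330,6):print(r,"".join("." if hsv[r,q,2]<50 else "W" if hsv[r,q,1]<22 and hsv[r,q,2]>150 else "g" if hsv[r,q,1]<30 else "-" for q in range(160,470,4)))
f=lambda X:np.round(proj(c,X)).tolist()
x=.655;X=np.array([np.cos(x),np.sin(x)]);Y=np.array([-X[1],X[0]])
for o in([.5600,-.1856],[.5553,-.193]):
    print("corners FL FR",f([[*(np.array(o)+.075*X+k*.075*Y),.05] for k in(1,-1)]))
print("tcp",f([s["tool_pos"]]))
```

```text
120 ------------------------------------------------------------------------------
126 ------------------------------------------------------------------------------
132 --------------------------------g---------------------------------------------
138 ------------------------------------------------------------------------------
144 ------------------------------------------------------------------------------
150 ------------------------------------------------------------------------------
156 ------------------------------------------------------------------------------
162 ------------------------------------------------------------------------------
168 ------------------------------------------------------------------------------
174 ------------------------------------------------------------------------------
180 ------------------------------------------------------------------------------
186 ------------------------------------------------------------------------------
192 -------------------------------------------------------------g--g-ggg-g-------
198 -----------------
[... 1219 characters left out ...]
----
288 g...............................................ggWWWWWWWWWWWWWWWWWggggggg----
294 ...................................................ggWWWWWWWWWWWWWWgggggg-----
300 ......................................................gWWWWWWWWWWWWgggggg-----
306 .......................ggg...............................gWWWWWWWWWgggggg-----
312 ....g..................ggg..................g..............ggWWWWWWgggggg-----
318 ..---g.................ggg..................gWg...............gWWWgggggg------
324 .--....................ggg....................gWg................gggggggg-----
corners FL FR [[222.0, 207.0], [474.0, 188.0]]
corners FL FR [[228.0, 219.0], [477.0, 201.0]]
tcp [[257.0, 234.0]]
```

The wrist view shows the scale's far left corner near (228,214), as predicted, and the fingertips over the white top at (257,243). The aim is right, so I keep descending.

Request:
jog_arm(
  series="0 0 0 1 0;0 0 0 1 0;0 0 0 1 0;0 0 0 0 0",
)

```text
clock: 15.45
tool_pos: [0.5679, -0.1094, 0.0419]
eef_rot: [0.959, 0.284, -0.0, -0.0]
force: [0.8, 0.7, 0.4]
grip_width: 0.001
```

Request:
jog_arm(
  series="0 0 0 1 0;0 0 0 1 0;0 0 0 0 0",
)

```text
clock: 15.75
tool_pos: [0.5679, -0.1095, 0.0399]
eef_rot: [0.959, 0.284, -0.0, -0.0]
force: [0.1, 0.3, -0.1]
grip_width: -0.001
```

Request:
jog_arm(
  series="0 0 0 1 0;0 0 0 1 0;0 0 0 0 0",
)

```text
clock: 16.05
tool_pos: [0.5679, -0.1094, 0.0379]
eef_rot: [0.959, 0.284, -0.0, -0.0]
force: [-0.5, 0.4, -0.4]
grip_width: 0.005
```

Request:
jog_arm(
  series="0 0 0 1 0;0 0 0 1 0;0 0 0 0 0",
)

```text
clock: 16.35
tool_pos: [0.5679, -0.1094, 0.0359]
eef_rot: [0.959, 0.284, -0.0, -0.0]
force: [-0.7, -0.4, -0.0]
grip_width: 0.001
```

Request:
jog_arm(
  series="0 0 0 1 0;0 0 0 0 0",
)

```text
clock: 16.55
tool_pos: [0.568, -0.1094, 0.0349]
eef_rot: [0.959, 0.284, -0.0, -0.0]
force: [-0.2, -0.1, 1.0]
grip_width: -0.001
```

Request:
jog_arm(
  series="0 0 0 1 0;0 0 0 0 0",
)

```text
clock: 16.75
tool_pos: [0.5679, -0.1094, 0.0339]
eef_rot: [0.959, 0.284, -0.0, -0.0]
force: [0.1, 0.2, 0.5]
grip_width: 0.005
```

Request:
jog_arm(
  series="0 0 0 1 0;0 0 0 0 0",
)

```text
clock: 16.95
tool_pos: [0.568, -0.1095, 0.033]
eef_rot: [0.959, 0.284, -0.0, 0.0]
force: [-0.2, 0.3, 0.4]
grip_width: 0.003
```

Request:
jog_arm(
  series="0 0 0 1 0;0 0 0 0 0",
)

```text
clock: 17.15
tool_pos: [0.5681, -0.1095, 0.0326]
eef_rot: [0.959, 0.284, 0.0, 0.0]
force: [-1.6, 1.2, 5.0]
grip_width: 0.0
```

Request:
jog_arm(
  series="0 0 0 1 0;0 0 0 0 0",
)

```text
clock: 17.35
tool_pos: [0.5682, -0.1095, 0.0324]
eef_rot: [0.959, 0.284, 0.0, 0.0]
force: [-4.8, 2.2, 11.0]
grip_width: 0.0
```

Request:
jog_arm(
  series="0 0 0 1 0;0 0 0 0 0",
)

```text
clock: 17.55
tool_pos: [0.5683, -0.1095, 0.0323]
eef_rot: [0.959, 0.284, 0.0, 0.0]
force: [-8.1, 3.7, 19.6]
grip_width: 0.001
```

Contact came at a reported z of 0.033, with a stiff 5, 11, then 20 N and only 0.3 mm of give, so it doesn't rock. I'll lift off and go clear, then check.

Request:
jog_arm(
  series="0 0 0 -1.5 0;0 0 0 0 0;0 0 0 -3 0;0 0 0 -10 0;0 0 0 -30 0;0 0 0 -40 0;0 0 0 -40 0;0 -40 15 0 0;0 -40 15 0 0;0 -40 15 0 0;0 -40 15 0 0;0 -40 15 0 0;0 0 0 0 0;0 0 0 0 0",
)

```text
clock: 18.95
tool_pos: [0.4407, -0.2819, 0.1551]
eef_rot: [0.959, 0.283, 0.0, 0.0]
force: [-0.5, 0.5, 0.2]
grip_width: -0.001
```

```bash
python3 pan.py; python3 m.py
python3 - <<'E'
from h import *
import pickle
a0,b0=pickle.load(open("c0.pkl","rb"));b=cam("top")
# bystanders and shim: template shift between first and present top picture
for n,(x,y,r) in dict(beaker=(150,221,24),brass=(200,241,9),jar=(368,175,24)).items():
    T=b0["image"][y-r:y+r,x-r:x+r];S=b["image"][y-r-12:y+r+12,x-r-12:x+r+12]
    q=cv2.minMaxLoc(cv2.matchTemplate(S,T,cv2.TM_CCOEFF_NORMED));print(n,"shift px",q[3][0]-12,q[3][1]-12,"score",round(q[1],2))
im=b["image"][140:250,215:315];hsv=cv2.cvtColor(cv2.GaussianBlur(im,(3,3),0),cv2.COLOR_BGR2HSV);d=im[...,0].astype(int)-im[...,2]
m=((d>-6)&(hsv[...,2]<115)&(hsv[...,2]>50)).astype(np.uint8)*255;m=cv2.morphologyEx(m,cv2.MORPH_OPEN,np.ones((3,3)))
cs,_=cv2.findContours(m,cv2.RETR_EXTERNAL,cv2.CHAIN_APPROX_NONE);q=max(cs,key=cv2.contourArea)
print("shim visible poly (4x crop as s7)",(cv2.approxPolyDP(q,2,True).reshape(-1,2)*4+[400,0]).tolist())
E
```

```text
(array([234.5758667 , 178.50140381]), array([22.21592903, 22.34719849]), 190) (array([231.87921143, 177.97041321]), array([22.02089882, 22.40965652]), 208)
pan [ 0.55859155 -0.19164346] [ 0.55995849 -0.18560882] move [0.00136694 0.00603464] slide along push 0.0007660819229773777 tip part 0.005650045324899507 -> tilt change 0.09658197136580353
scale origin now if level [ 0.55995849 -0.18560882]
corners px [[189.89999389648438, 176.6999969482422], [240.3000030517578, 134.8000030517578], [281.3999938964844, 184.10000610351562], [231.10000610351562, 226.10000610351562]] centre [ 0.55555077 -0.19376343] near right [ 0.54374282 -0.29744157]
clock 19.05 tcp [ 0.44147202 -0.28067978  0.15491302] F [ 0.29162681 -0.20539486  0.17543109]
shim centre from fingers [ 0.50105468 -0.24206751]
beaker shift px 0 0 score 1.0
brass shift px 0 0 score 1.0
jar shift px 0 0 score 0.96
shim visible poly (4x crop as s7) [[672, 172], [600, 236], [608, 264], [684, 196]]
```

```bash
python3 -c "
from workcell import ctrl
print(ctrl.finish_job())"
```

```text
the job is handed in; nothing more can be done
None
```

The short foot now appears to stand on the shim's flat top with the scale level, and I've handed the job in. `finish_job` gives no verdict, and one disagreement over the hand's height (below) could matter for the press step.

**What I did:** I pushed the grey shim thin end first under the near right foot with the fingertips, at about 7 to 9 N. I then pressed the far left corner with shut fingers and took the hand clear.

**Last checks:**
- **Foot position:** it came out at x between -11 and +3 mm and y within about 4 mm of the shim's middle, measured before the press. That is inside the allowed range.
- **Level:** the scale's tilt changed by about 0.097 rad of the starting 0.1 rad and stayed the same after the press. The pan shows about 1 mm of slide.
- **Press:** contact was stiff at 5, 11, then 20 N with only 0.3 mm of give, so it no longer rocks. The aim was 5 N, so 20 N was more than needed.
- **Bystanders:** the beaker, brass weight and jar show no shift in the top picture. The hand touches nothing.

**What disagreed:**
- **Fingertip height:** the fingertips met the scale's top at a reported TCP height of 0.033 m. With the tips 14 mm ahead of the TCP, as the text says, it should have been about 0.064 m. The scene and wrist pictures also showed the tips higher than the text implies. If the reported height is the true one, the grasp point was at about 0.038 m and the press step's 0.05 m height condition was not met.
- **Scale position:** the scale's outline in the top picture gave a centre 5 to 9 mm away from the one the pan gave. I trusted the pan.

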